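Stand the toppled lanterns back up

TASK

On the lantern stall a copper and a silver lantern have toppled back, each leaning against a flat carton. Stand both back upright on their own feet, about where each foot rests now: gently push the leaning spire up with one finger behind it while the other waits close in front of it, so that the lantern is let down softly and does not drop onto its foot. Do not lift or carry them, and leave the standing lanterns and the other goods where they are.

Things in the scene. Friction and masses are not known exactly. Their poses are not given: they have to be found in the camera images.
- copper_lantern: Toppled copper lantern: six-sided, amber glass, 204 mm tall, about 0.4 kg. Foot 90 mm across flats, 12 mm thick; body 74 mm across flats up to 128 mm, roof narrowing from 86 mm there to a slim spire from 166 mm up. Origin: centre of the foot's underside; z up its own axis, x to the side it leans to. It leans about 42 degrees off upright, its body on its carton's top front edge, its heel on the table.
- silver_lantern: Toppled silver lantern: square, clear glass, round dome, 232 mm tall, about 0.5 kg. Foot 88 mm wide, 12 mm thick; body 74 mm wide up to 140 mm, eaves 80 mm wide, dome narrowing to a slim spire from 196 mm up. Origin: centre of the foot's underside; z up its own axis, x to the side it leans to. It leans about 38 degrees off upright, its body on its own carton's top front edge, its heel on the table.
- copper_spire (a point): Middle of the copper lantern's spire: on its axis, 182 mm above the underside of the foot, 22 mm below the very top. The spire is 20 mm thick here and 12 mm near the top. Pushed here against its lean the lantern pivots on its heel; some 30 degrees short of upright it passes its balance point and would drop onto its foot by itself.
- silver_spire (a point): Middle of the silver lantern's spire: on its axis, 211 mm above the underside of the foot, 21 mm below the very top. 20 mm thick here, 12 mm near the top. Pushed here against its lean the lantern pivots on its heel; some 30 degrees short of upright it passes its balance point and would drop onto its foot by itself.
- copper_heel (a point): Middle of the copper lantern's foot edge that rests on the table and on which it pivots, 45 mm from the axis on the side it leans to (underside of the foot).
- silver_heel (a point): The same point of the silver lantern, 44 mm from its axis.
- copper_toe (a point): Middle of the opposite foot edge of the copper lantern, 45 mm from the axis; raised now, on the table once the lantern stands.
- silver_toe (a point): The same point of the silver lantern, 44 mm from its axis; raised now, on the table once the lantern stands.
- copper_carton: The brown carton under the copper lantern, fixed: 160 mm (x) by 200 mm (y) by 86 mm high, taped shut. Origin: centre of its underside. The lantern leans on the top edge of its -x side, about in the carton's own +x direction.
- silver_carton: The brown carton under the silver lantern, fixed: 160 mm (x) by 200 mm (y) by 97 mm high. Origin: centre of its underside; the lantern leans on the top edge of its -x side, about in the carton's own +x direction.
- upright_copper: Another copper lantern of the same make, standing upright; leave it alone. Origin: centre of the underside. 204 mm tall.
- upright_silver: Another silver lantern of the same make, standing upright; leave it alone. Origin: centre of the underside. 232 mm tall.
- dark_lantern: A black lantern with green glass, 204 mm tall, 90 mm wide, standing upright; leave it alone. Origin: centre of the underside.
- tape_roll: A roll of brown packing tape lying flat, 90 mm across, 48 mm high; leave it alone. Origin: centre of the underside.
- price_gun: A blue pricing gun lying on its side, about 150 mm by 150 mm, 34 mm high; leave it alone.
- led_candle: A white LED candle, 38 mm across, 72 mm high with its flame; leave it alone. Origin: centre of the underside.

How it is judged:
At the end, for the whole second after the job is handed in: Both lanterns stand upright (within 3 degrees) and at rest, flat on the table on their own feet, the heel edge within 60 mm of where it was at the start; the three other lanterns still stand (angle between each of copper_lantern, silver_lantern's own z axis and vertical below 0.05 rad and height (world z) of each of copper_heel, copper_toe, silver_heel, silver_toe below 0.004 m and distance of each of copper_heel, silver_heel from where it was at the start of the episode below 0.06 m and linear speed of each of copper_lantern, silver_lantern below 0.01 m/s and angular speed of each of copper_lantern, silver_lantern below 0.08 rad/s and angle between each of upright_copper, upright_silver, dark_lantern's own z axis and vertical below 0.1 rad); the robot touches nothing.
It fails at once if a toppled lantern's foot is lifted clear of the table (both opposite edges more than 12 mm up) (height (world z) of each of copper_heel, copper_toe above 0.012 m or height (world z) of each of silver_heel, silver_toe above 0.012 m).
It fails at once if a toppled lantern's foot is shoved more than 80 mm from its place (distance of any of copper_heel, silver_heel from where it was at the start of the episode above 0.08 m).
It fails at once if a toppled lantern is flung up or drops onto its foot (turns faster than 3.8 rad/s) (angular speed of any of copper_lantern, silver_lantern above 3.8 rad/s).
It fails at once if a toppled lantern is pushed harder than 40 N (contact force between any of the fingers, the arm and copper_lantern above 40 N or contact force between any of the fingers, the arm and silver_lantern above 40 N).
It fails at once if a standing lantern, the tape roll, the price gun or the candle is moved more than 25 mm (distance of any of upright_copper, upright_silver, dark_lantern, tape_roll, price_gun, led_candle from where it was at the start of the episode above 0.025 m).
It also fails if it takes over 54 s, if anything falls off the work surface, if the arm or the gripper's body presses on something with over 40 N, if the wrist force passes 120 N, or if a joint passes its speed limit or range.

ROBOT

A 7-joint arm with a two-finger parallel gripper is mounted at the origin on the work surface. World frame = base frame: x ahead of the robot, y to its left, z up, the work surface at z = 0. Lengths are in m, angles in rad, forces in N, time in s.
With the tool pointing down it reaches from about 0.4 to 0.85 m from the base axis. Payload 10.4 kg.
Tool frame: the origin (TCP) lies between the finger pads; the fingertips stand 11 mm ahead of it and the grasp point (between the pads) lies 8 mm behind it (tip_reach is the distance from the TCP to the fingertips, in m); z points along the fingers, y is the line along which they close (so a half turn about z gives the same grasp; the last joint's range is limited). The gripper opens to 85 mm and grips with 20 to 120 N. Pads are 22 mm wide; open, the fingers measure 114 mm over their backs; the gripper's body (76 mm by 85 mm) begins 54 mm behind the grasp point. The pads swing forward as they close: fully open they stand 13 mm farther back than shut.
Start: joints at [-1.327, 0.332, -0.065, 1.46, 0.022, 1.35, -0.088], TCP at [0.165, 0.603, 0.242] pointing down, gripper open.
Joint ranges: [-2.6, 2.6], [-0.5, 2.12], [-1.47, 1.34], [0.16, 2.42], [-1.27, 4.41], [0.06, 2.06], [-2.6, 2.6]. Speed limits (rad/s): [2.22, 2.22, 2.79, 2.79, 3.14, 3.14, 3.14].

INTERFACE

Orientations are given as a unit quaternion [x, y, z, w].
In Python, from workcell import * gives the robot as it stands.
- The arm moves only by the shell command python3 -m inch 'ROWS' [OPENING] [FORCE]. ROWS is JSON, a list of rows, each an object with "slide": the shift along the world's x, y, z in m, a list of three; "yaw": the turn about the world's z in rad. A call has 1 to 20 rows; each row is the pose to reach, as a shift and turn from the pose commanded when the call began; what a row does not reach only later rows make up. A row lasts 1/12 s, in which the tool goes at most 41.7 mm and 7.16 degrees, less where a joint would pass 70% of its speed; a pose out of reach is approached as far as the arm can. A call with a gripper value outside its range is refused whole. OPENING is the closure in counts, from 0 (fully open) to 255 (shut), set as the call begins (- or left out, the last holds). The fingers move at their own pace and stop on an object; FORCE is the grip in N (left out, the last holds). Time passes only in rows, so rows that repeat a pose let the fingers close. It gives the time, the measured TCP pose, the force, the opening and the grip force at its end, in the units of the state.
- get_obs(): the state, without advancing time (a new reading comes with each control period).
- camera(name): name is "scene" or "top" or "wrist"; returns a dict with "frame" (420x560x3 uint8, red, green, blue), "fx", "fy", "cx", "cy" (pixels), "k1" (the pictures are not rectified: a ray, as slopes to the right and down, at radius r is drawn at 1 + k1 r^2 times it, then the intrinsics apply), "extrinsics" (4x4, takes a point from world to camera coordinates). Camera axes: x right, y down, z forward; pixel columns grow to the right and rows downward; lengths in m; the calibration is good to about 2 mm. A picture is of the moment at which its call begins. There is no depth.
- hand_in(): hands the job in; it is judged then, once.
The state is a dict: "clock": time; "joint_pos": joint angles; "joint_velocities": joint speeds; "tau": joint torques, N m; "position": TCP position; "ee_rot": TCP orientation; "ft_force": force on the tool from outside, world axes, zero at the start; "torque": the same for the moment, N m; "grip_width": opening from 0.0 (shut) to 1.0 (fully open); "grasp_force": force on a finger pad.
Only numpy, scipy, OpenCV 4.12 (cv2) and the standard library are available. Lean on these libraries where they do the work, as an engineer would, in place of code of your own. Each camera call takes 0.05 s, during which the arm holds its last target. There are 200 camera calls.

## Working session

There is one attempt and no reset: what is moved stays moved. The work goes in short steps, Python scripts to look and compute and a shell command to move; the robot and the scene stay as the last step left them, time stands still between calls to the robot, and variables do not carry over. Pictures are saved under pics/ and viewed, at most 10 in all, crops included, and the job is handed in when it is done.

```bash
mkdir -p pics; ls
python3 - <<'E'
from workcell import *
import cv2,json
o=get_obs();print(o)
for n in("scene","top"):
    c=camera(n);cv2.imwrite(f"pics/{n}0.png",c["frame"][:,:,::-1])
    print(n,{k:(v.tolist() if hasattr(v,'tolist') else v) for k,v in c.items() if k!="frame"})
E
```

```text
pics
{'clock': 0.0, 'joint_pos': array([-1.32660386,  0.33283722, -0.06474865,  1.46095565,  0.02158777,
        1.34992087, -0.08846357]), 'joint_velocities': array([-0.00135332, -0.00043759, -0.00203402, -0.00038197,  0.00050909,
        0.00160915, -0.00161212]), 'tau': array([-3.88189401e-04, -6.25466037e+01,  4.88260039e-02, -3.91587317e+01,
        1.61741814e-02,  1.02395355e-02, -4.39923213e-06]), 'position': array([0.16464933, 0.60253452, 0.24153085]), 'ee_rot': array([ 1.32950863e-01,  9.91122374e-01, -7.09045708e-04, -7.45713469e-05]), 'ft_force': array([ 0.02961437, -0.68515104, -0.46617701]), 'torque': array([-0.00074685,  0.01604638, -0.02973018]), 'grasp_force': 0.0, 'grip_width': 0.9973244306547787}
scene {'fx': 430.2929413187252, 'fy': 430.2929413187252, 'cx': 276.9394583857953, 'cy': 200.78039335114562, 'k1': -0.04832783449408808, 'extrinsics': [[-0.8823522479794148, 0.4705823906625126, 0.002593083883620265, 0.47531756719978524], [0.39446508019863424, 0.7426129750562793, -0.5412238629088219, -0.12226315081236445], [-0.256616077028619, -0.4765272110555877, -0.840874548392342, 1.503031461035404], [0.0, 0.0, 0.0, 1.0]]}
top {'fx': 430.2698073624067, 'fy': 430.2698073624067, 'cx': 277.3458925544602, 'cy': 204.38691028085626, 'k1': 0.01968938964197701, 'extrinsics': [[0.026572287761347263, -0.9995677075717384, 0.012582189909047326, -0.0036064702210443582], [-0.9862379962662924, -0.02826842407767022, -0.1628972403720009, 0.5215586382691798], [0.1631824998085782, -0.00808048141784665, -0.9865628097471943, 1.5280352579268774], [0.0, 0.0, 0.0, 1.0]]}
```

View pics/scene0.png

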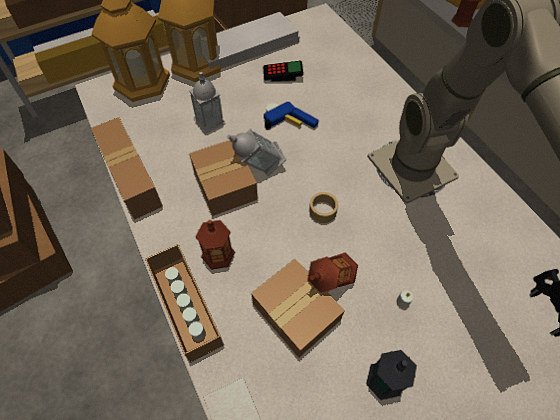

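View pics/top0.png

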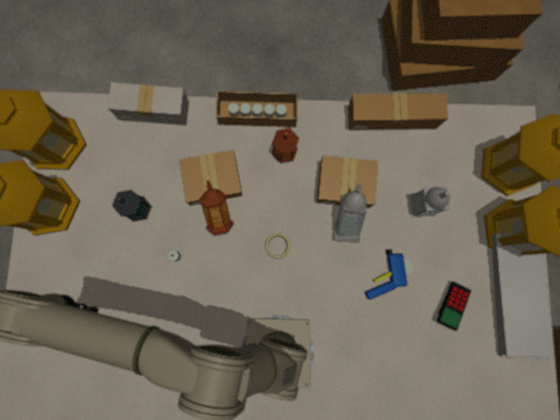

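The scene picture shows the copper lantern at about (335,270) and the silver at about (258,150). In the top picture they are near (215,210) and (350,215), both leaning away from the robot. I'll enlarge both.

Run:
```python
import cv2,numpy as np
t=cv2.imread("pics/top0.png");s=cv2.imread("pics/scene0.png")
def P(im,x,y):
    c=cv2.resize(im[y:y+75,x:x+100],(400,300),interpolation=cv2.INTER_CUBIC)
    for k in range(0,100,10):
        cv2.line(c,(k*4,0),(k*4,5),(0,255,0),1)
        if k<75: cv2.line(c,(0,k*4),(5,k*4),(0,255,0),1)
    cv2.putText(c,f"{x},{y}",(8,20),0,.5,(0,0,255),1);return c
cv2.imwrite("pics/crop.png",np.vstack([np.hstack([P(t,165,170),P(t,305,170)]),np.hstack([P(s,285,235),P(s,205,115)])]))
```

```text
(no output)
```

View pics/crop.png

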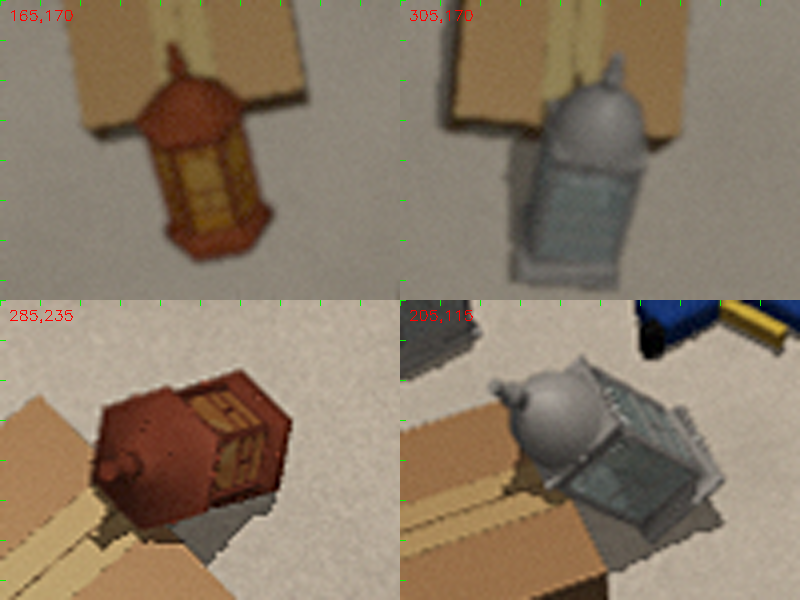

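The enlarged crop shows both spires and foot edges clearly. The copper spire tip is at top (208.5,180.7) and scene (314.5,276). The silver tip is at top (359,184) and scene (229,136.5). I'll fit the poses and overlay wireframes to check them.

```bash
cat > lib.py <<'E'
import numpy as np,cv2
from scipy.optimize import least_squares
def proj(c,p):
    E=np.array(c["extrinsics"]);q=np.atleast_2d(p)@E[:3,:3].T+E[:3,3];s=q[:,:2]/q[:,2:]
    s=s*(1+c["k1"]*(s**2).sum(1,keepdims=True));return s*[c["fx"],c["fy"]]+[c["cx"],c["cy"]]
def world(v,h,L):  # v: heel x,y, azimuth of lean, tilt
    x,y,a,t=v;L=np.atleast_2d(L)-[h,0,0]
    d=np.array([np.cos(a),np.sin(a),0]);n=np.array([-d[1],d[0],0]);Z=np.array([0,0,1.])
    return np.array([x,y,0])+np.outer(L[:,0],d*np.cos(t)-Z*np.sin(t))+np.outer(L[:,1],n)+np.outer(L[:,2],d*np.sin(t)+Z*np.cos(t))
E
cat > fit.py <<'E'
from lib import *;from workcell import *
ct,cs=camera("top"),camera("scene")
obs={"copper":(.045,.026,.204,.74,[(ct,'tip',208.5,180.7),(ct,'l',215,235.5),(ct,'r',228,232.5),(cs,'tip',314.5,276.2),(cs,'r',357.8,265.2),(cs,'l',353.7,283)],.05,np.radians(42)),
"silver":(.044,.044,.232,.66,[(ct,'tip',359.2,183.7),(ct,'l',333.2,240),(ct,'r',358.7,242.5),(cs,'tip',228.7,136.5),(cs,'l',285.5,160.5),(cs,'r',275,142.5)],.05,np.radians(38))}
im={0:ct["frame"][:,:,::-1].copy(),1:cs["frame"][:,:,::-1].copy()}
im={k:cv2.resize(v,None,fx=4,fy=4,interpolation=cv2.INTER_CUBIC) for k,v in im.items()};out=[]
for n,(h,w,H,_,ob,_,t0) in obs.items():
    L={'tip':[0,0,H],'l':[-h,w,0],'r':[-h,-w,0]}
    f=lambda v:np.r_[np.concatenate([proj(c,world(v,h,L[k]))[0]-[a,b] for c,k,a,b in ob]),(v[3]-t0)*60]
    y0=.16 if n=="copper" else -.17
    r=least_squares(f,[.55,y0,0,t0],loss='soft_l1');v=r.x
    print(n,v.round(4),"tilt",np.degrees(v[3]).round(1),"az",np.degrees(v[2]).round(1));print(f(v).round(1))
    sp=.182 if n=="copper" else .211
    print(" spire",world(v,h,[0,0,sp]).round(4)," tip",world(v,h,[0,0,H]).round(4))
    if n=="copper": ring=[(np.cos(a)*.045/np.cos(np.pi/6),np.sin(a)*.045/np.cos(np.pi/6)) for a in np.pi/6+np.arange(7)*np.pi/3]
    else: ring=[(h,h),(-h,h),(-h,-h),(h,-h),(h,h)]
    for k,c in((0,ct),(1,cs)):
        for z in(0,.012):
            p=proj(c,world(v,h,[(a,b,z) for a,b in ring]));cv2.polylines(im[k],[np.int32(p*4+2)],False,(0,255,0),1)
        p=proj(c,world(v,h,[(0,0,0),(0,0,H)]));cv2.polylines(im[k],[np.int32(p*4+2)],False,(255,0,255),1)
def P(k,x,y):return im[k][y*4:y*4+300,x*4:x*4+400]
cv2.imwrite("pics/ov.png",np.vstack([np.hstack([P(0,165,170),P(0,305,170)]),np.hstack([P(1,285,235),P(1,205,115)])]))
E
python3 fit.py
```

```text
copper [ 0.4768  0.2537 -0.0328  0.6896] tilt 39.5 az -1.9
[ -2.1  -0.2 -14.4  -2.6 -12.9   1.3  -2.1  -0.4  -3.   -2.9  10.7  -5.6
  -2.6]
 spire [[0.5578 0.2511 0.169 ]]  tip [[0.5718 0.2506 0.186 ]]
silver [ 0.4653 -0.2433 -0.0798  0.6563] tilt 37.6 az -4.6
[-1.  -0.4  0.4 -0.9 -0.6 -0.7 -0.4 -1.1  0.9 -0.6  1.  -1.  -0.4]
 spire [[ 0.5589 -0.2508  0.194 ]]  tip [[ 0.5717 -0.2518  0.2106]]
```

View pics/ov.png

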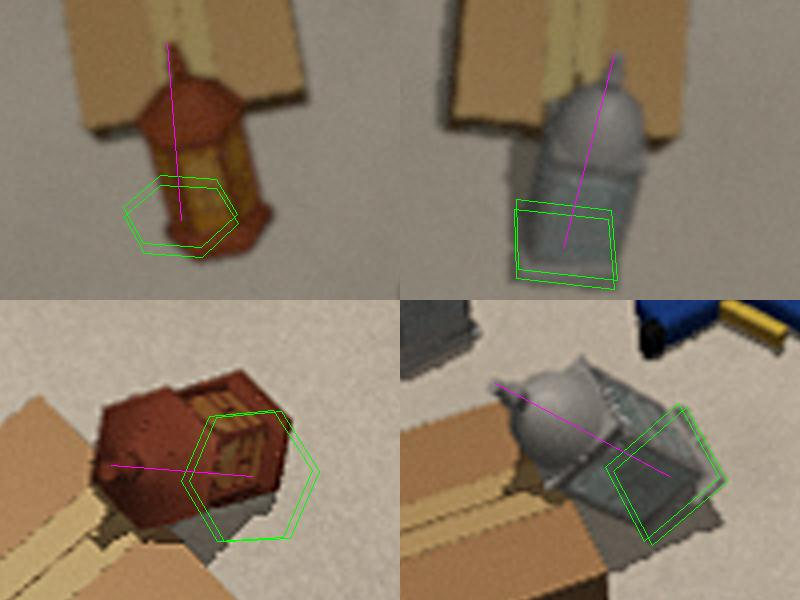

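The silver fit matches the picture. For copper I mislabelled the scene corners: the toe edge there runs from (345,253) to (358,265).

```bash
sed -i "s/(cs,'r',357.8,265.2),(cs,'l',353.7,283)/(cs,'l',357.8,265.2),(cs,'r',345.2,252.7),(cs,'s',353.7,283)/; s/'r':\[-h,-w,0\]}/'r':[-h,-w,0],'s':[0,.052,0]}/" fit.py; python3 fit.py
```

```text
copper [0.4749 0.2291 0.2136 0.7084] tilt 40.6 az 12.2
[-1.8  0.1 -2.8 -0.8 -1.4 -0.5 -2.1 -0.4  0.1 -0.9 -0.1 -0.8  0.8 -1.1
 -1.5]
 spire [[0.5572 0.2469 0.1675]]  tip [[0.5712 0.25   0.1842]]
silver [ 0.4653 -0.2433 -0.0798  0.6563] tilt 37.6 az -4.6
[-1.  -0.4  0.4 -0.9 -0.6 -0.7 -0.4 -1.1  0.9 -0.6  1.  -1.  -0.4]
 spire [[ 0.5589 -0.2508  0.194 ]]  tip [[ 0.5717 -0.2518  0.2106]]
```

View pics/ov.png

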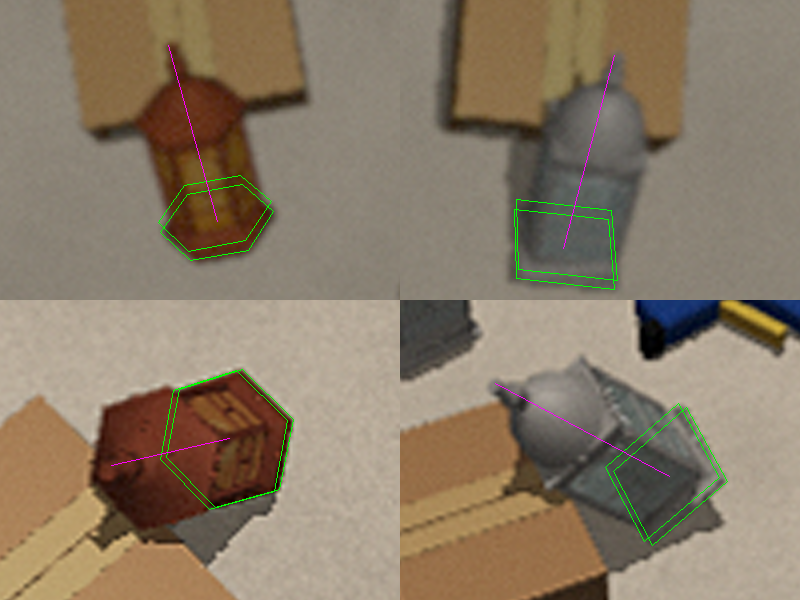

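The overlay now matches both lanterns. The copper heel is at about (0.475,0.229), leaning at roughly +11°, and the silver heel is at about (0.465,-0.243), leaning at -4.6°. Next I move over the copper spire with the closing axis along its lean and the fingers part open.

```bash
python3 -m inch '[{"slide":[0.03,-0.03,0.03],"yaw":-0.1},{"slide":[0.06,-0.06,0.05],"yaw":-0.2},{"slide":[0.09,-0.09,0.05],"yaw":-0.3},{"slide":[0.12,-0.12,0.05],"yaw":-0.4},{"slide":[0.15,-0.15,0.05],"yaw":-0.5},{"slide":[0.18,-0.18,0.05],"yaw":-0.6},{"slide":[0.21,-0.2,0.05],"yaw":-0.7},{"slide":[0.24,-0.23,0.05],"yaw":-0.8},{"slide":[0.27,-0.25,0.05],"yaw":-0.9},{"slide":[0.3,-0.28,0.05],"yaw":-1.0},{"slide":[0.33,-0.3,0.05],"yaw":-1.115},{"slide":[0.36,-0.33,0.05],"yaw":-1.115},{"slide":[0.38,-0.345,0.05],"yaw":-1.115},{"slide":[0.395,-0.358,0.05],"yaw":-1.115},{"slide":[0.395,-0.358,0.05],"yaw":-1.115},{"slide":[0.395,-0.358,0.05],"yaw":-1.115},{"slide":[0.395,-0.358,0.05],"yaw":-1.115},{"slide":[0.395,-0.358,0.05],"yaw":-1.115}]' 60 20
python3 - <<'E'
from workcell import *
import cv2
from scipy.spatial.transform import Rotation as R
o=get_obs();print(R.from_quat(o["ee_rot"]).as_matrix().round(3),o["joint_pos"].round(2))
c=camera("wrist");cv2.imwrite("pics/w1.png",c["frame"][:,:,::-1])
E
```

```text
clock: 1.8
position: [0.5589, 0.2462, 0.2923]
ee_rot: [0.636, 0.771, 0.0, -0.0]
ft_force: [0.1, -0.0, -0.0]
grip_width: 0.763
grasp_force: 0.0
[[-0.19   0.982 -0.   ]
 [ 0.982  0.19   0.001]
 [ 0.001 -0.    -1.   ]] [-0.79  0.28  0.38  1.44 -0.11  1.43 -0.22]
```

View pics/w1.png

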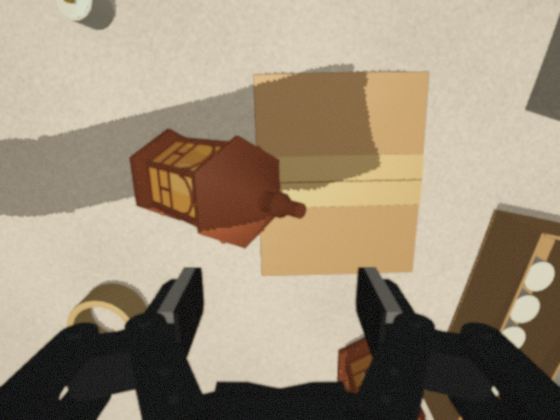

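The wrist picture shows the copper spire tip at (302,210), the toe edge from (131,157) to (137,205), and the finger tips at (203,268) and (357,268). I'll refine the pose from this.

```bash
cat > fit2.py <<'E'
import sys;from lib import *;from workcell import *
c=camera("wrist");o=get_obs()
def refine(v0,h,w,H,s,ob):
    L={'tip':[0,0,H],'l':[-h,w,0],'r':[-h,-w,0],'s':[0,s,0],'q':[0,-s,0]}
    f=lambda v:np.r_[np.concatenate([proj(c,world(v,h,L[k]))[0]-[a,b] for k,a,b in ob]),(v-v0)/[.004,.004,.08,.04]*3]
    v=least_squares(f,v0).x;print(v.round(4),np.degrees(v[2:]).round(1));print(f(v)[:2*len(ob)].round(1));print("tip",world(v,h,L['tip']).round(4));return v
def tips(px):  # depth of fingertips from lateral row: tip inner faces lie in the plane through TCP
    y=np.array([o["position"]+ [0,0,dz] for dz in(0,-.011,-.02)]);print("TCP proj dz 0,-11,-20:",proj(c,y).round(0).tolist(),"fx",c["fx"])
E
python3 - <<'E'
from fit2 import *
refine(np.array([.475,.229,.20,.709]),.045,.026,.204,.052,[('tip',302,210),('l',131,157),('r',137,205),('s',168,130)]);tips(0)
E
```

```text
[0.4758 0.2288 0.223  0.723 ] [12.8 41.4]
[-0.3  0.4 -0.6  0.2  0.5  0.7  0.2 -1.7]
tip [[0.5745 0.2512 0.1827]]
TCP proj dz 0,-11,-20: [[278.0, 291.0], [278.0, 279.0], [278.0, 270.0]] fx 356.75869812753655
```

The pose is confirmed: azimuth 12.8°, tilt 41.4°. I lower the fingers around the spire.

```bash
python3 -m inch '[{"slide":[0.003,0.002,-0.02],"yaw":0.03},{"slide":[0.003,0.002,-0.04],"yaw":0.03},{"slide":[0.003,0.002,-0.06],"yaw":0.03},{"slide":[0.003,0.002,-0.08],"yaw":0.03},{"slide":[0.003,0.002,-0.09],"yaw":0.03},{"slide":[0.003,0.002,-0.1],"yaw":0.03},{"slide":[0.003,0.002,-0.108],"yaw":0.03},{"slide":[0.003,0.002,-0.116],"yaw":0.03},{"slide":[0.003,0.002,-0.116],"yaw":0.03},{"slide":[0.003,0.002,-0.116],"yaw":0.03}]'
python3 - <<'E'
from workcell import *
import cv2,numpy as np
a=camera("wrist")["frame"][:,:,::-1];b=camera("scene")["frame"][:,:,::-1]
b=cv2.resize(b[215:315,265:405],(560,400),interpolation=cv2.INTER_CUBIC)
cv2.imwrite("pics/w2.png",np.hstack([cv2.resize(a,(400,300)),cv2.resize(b,(400,300))]))
E
```

```text
clock: 2.73
position: [0.5628, 0.247, 0.1765]
ee_rot: [0.626, 0.78, 0.0, 0.0]
ft_force: [-0.3, 0.4, 0.3]
grip_width: 0.762
grasp_force: 0.0
```

View pics/w2.png

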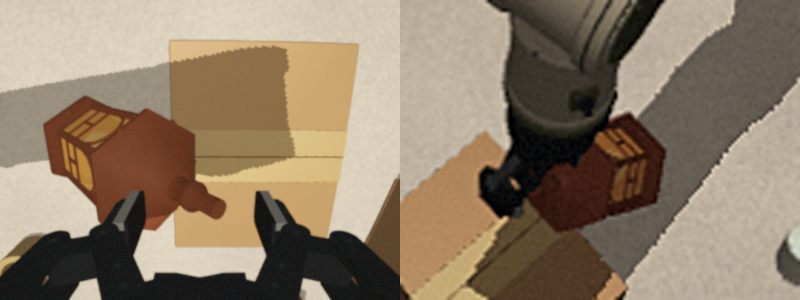

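The spire lies between the fingers with clearance on both sides. I push slowly to about 35°, still short of balance.

```bash
python3 -m inch '[{"slide":[-0.004,-0.001,0.0],"yaw":0},{"slide":[-0.008,-0.002,0.0],"yaw":0},{"slide":[-0.011,-0.0025,0.0],"yaw":0},{"slide":[-0.014,-0.003,0.001],"yaw":0},{"slide":[-0.017,-0.004,0.002],"yaw":0},{"slide":[-0.02,-0.0045,0.004],"yaw":0},{"slide":[-0.023,-0.005,0.006],"yaw":0},{"slide":[-0.026,-0.006,0.008],"yaw":0},{"slide":[-0.029,-0.0065,0.009],"yaw":0},{"slide":[-0.032,-0.007,0.01],"yaw":0},{"slide":[-0.035,-0.008,0.011],"yaw":0},{"slide":[-0.035,-0.008,0.011],"yaw":0}]'
python3 - <<'E'
from workcell import *
import cv2
cv2.imwrite("pics/w3.png",camera("wrist")["frame"][:,:,::-1])
E
```

```text
clock: 3.83
position: [0.5273, 0.2388, 0.1876]
ee_rot: [0.626, 0.78, 0.0, -0.0]
ft_force: [0.5, 0.1, 0.6]
grip_width: 0.764
grasp_force: 0.2
```

View pics/w3.png

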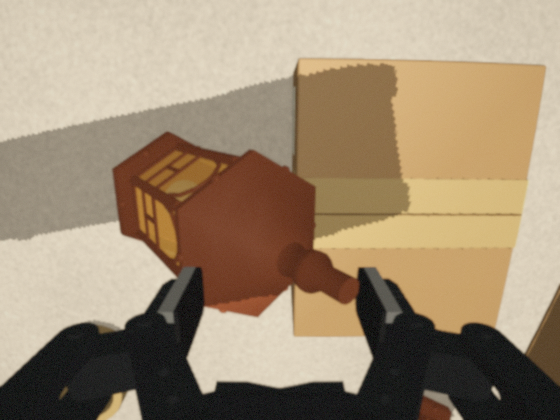

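The back pad is just touching the spire tip at about (355,285) and the force is under 1 N. I narrow the fingers while backing the centre off to match.

```bash
python3 -m inch '[{"slide":[0.004,0.001,0.002],"yaw":0},{"slide":[0.008,0.002,0.003],"yaw":0},{"slide":[0.011,0.0025,0.004],"yaw":0},{"slide":[0.011,0.0025,0.004],"yaw":0},{"slide":[0.011,0.0025,0.004],"yaw":0}]' 128
python3 - <<'E'
from fit2 import *
tips(0)
E
```

```text
clock: 4.3
position: [0.5391, 0.2413, 0.1912]
ee_rot: [0.626, 0.78, -0.0, 0.0]
ft_force: [0.0, -0.5, 0.2]
grip_width: 0.496
grasp_force: 0.1
TCP proj dz 0,-11,-20: [[278.0, 290.0], [278.0, 278.0], [278.0, 269.0]] fx 356.75869812753655
```

```bash
python3 -m inch '[{"slide":[-0.003,-0.0007,0.001],"yaw":0},{"slide":[-0.006,-0.0014,0.002],"yaw":0},{"slide":[-0.009,-0.002,0.003],"yaw":0},{"slide":[-0.012,-0.0027,0.004],"yaw":0},{"slide":[-0.016,-0.0036,0.004],"yaw":0},{"slide":[-0.02,-0.0045,0.005],"yaw":0},{"slide":[-0.024,-0.0054,0.005],"yaw":0},{"slide":[-0.028,-0.0063,0.006],"yaw":0},{"slide":[-0.032,-0.0072,0.006],"yaw":0},{"slide":[-0.036,-0.008,0.006],"yaw":0},{"slide":[-0.04,-0.009,0.007],"yaw":0},{"slide":[-0.044,-0.01,0.007],"yaw":0},{"slide":[-0.048,-0.011,0.007],"yaw":0},{"slide":[-0.048,-0.011,0.007],"yaw":0}]' 152
python3 - <<'E'
from workcell import *
import cv2
cv2.imwrite("pics/w4.png",camera("wrist")["frame"][:,:,::-1])
E
```

```text
clock: 5.52
position: [0.4901, 0.2303, 0.1984]
ee_rot: [0.626, 0.78, 0.0, -0.0]
ft_force: [0.2, -0.3, 0.5]
grip_width: 0.408
grasp_force: 0.3
```

View pics/w4.png

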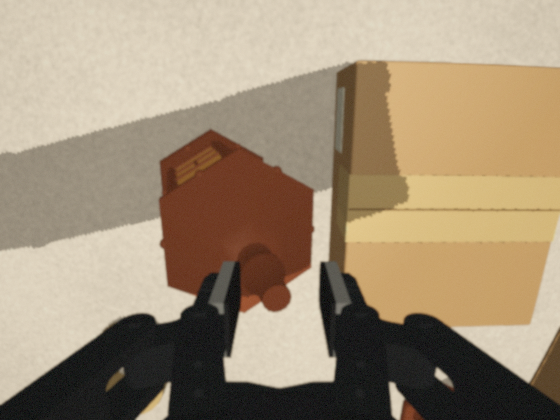

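The spire has passed balance and rests on the front finger, with its tip at (277,298). I let it down slowly.

```bash
python3 -m inch '[{"slide":[-0.004,-0.0009,0],"yaw":0},{"slide":[-0.008,-0.0018,0],"yaw":0},{"slide":[-0.012,-0.0027,0],"yaw":0},{"slide":[-0.016,-0.0036,0],"yaw":0},{"slide":[-0.02,-0.0045,0],"yaw":0},{"slide":[-0.024,-0.0054,0],"yaw":0},{"slide":[-0.028,-0.0063,0],"yaw":0},{"slide":[-0.032,-0.0072,0],"yaw":0},{"slide":[-0.036,-0.008,0],"yaw":0},{"slide":[-0.04,-0.009,0],"yaw":0},{"slide":[-0.044,-0.01,0],"yaw":0},{"slide":[-0.048,-0.011,0],"yaw":0},{"slide":[-0.051,-0.0115,0],"yaw":0},{"slide":[-0.054,-0.012,0],"yaw":0},{"slide":[-0.057,-0.013,0],"yaw":0},{"slide":[-0.059,-0.0135,0],"yaw":0},{"slide":[-0.059,-0.0135,0],"yaw":0}]'
cat > spire.py <<'E'
# where is the copper/silver upright spire top vs expected: mask centroid + print
from fit2 import *
tips(0)
E
python3 - <<'E'
from fit2 import *
cv2.imwrite("pics/w5.png",c["frame"][:,:,::-1])
v=np.array([.4758,.2288,.223,0.])
print("pred upright tip",proj(c,world(v,.045,[0,0,.204])).round(0), "roof hex",proj(c,world(v,.045,[[.043,0.025,.128],[.043,-.025,.128],[-.043,.025,.128],[0,.0497,.128]])).round(0).tolist())
f=c["frame"].astype(int);m=((f[...,0]-f[...,2]>35)&(f[...,0]-f[...,1]>30)&(f[...,0]<170)).astype(np.uint8)
n,l,s,ce=cv2.connectedComponentsWithStats(m);print([(s[i].tolist(),ce[i].round().tolist()) for i in range(1,n) if s[i,4]>500])
E
```

```text
clock: 6.98
position: [0.4315, 0.2169, 0.1984]
ee_rot: [0.626, 0.78, 0.0, 0.0]
ft_force: [-0.4, 0.3, -0.4]
grip_width: 0.403
grasp_force: 0.0
pred upright tip [[280. 293.]] roof hex [[354.0, 188.0], [349.0, 267.0], [206.0, 189.0], [280.0, 145.0]]
[([201, 129, 150, 176, 18425], [276.0, 217.0])]
```

The roof blob matches an upright pose and the forces are near zero. I rise clear and move over the silver lantern.

```bash
python3 -m inch '[{"slide":[0,0,0.015],"yaw":0},{"slide":[0,0,0.035],"yaw":0},{"slide":[0,0,0.065],"yaw":0},{"slide":[0,0,0.095],"yaw":0},{"slide":[0.005,-0.02,0.11],"yaw":-0.02},{"slide":[0.015,-0.05,0.11],"yaw":-0.05},{"slide":[0.025,-0.085,0.11],"yaw":-0.08},{"slide":[0.035,-0.12,0.11],"yaw":-0.1},{"slide":[0.045,-0.155,0.11],"yaw":-0.12},{"slide":[0.055,-0.19,0.11],"yaw":-0.14},{"slide":[0.065,-0.225,0.11],"yaw":-0.16},{"slide":[0.075,-0.26,0.11],"yaw":-0.18},{"slide":[0.085,-0.295,0.11],"yaw":-0.2},{"slide":[0.095,-0.33,0.11],"yaw":-0.22},{"slide":[0.1,-0.365,0.11],"yaw":-0.24},{"slide":[0.11,-0.4,0.11],"yaw":-0.26},{"slide":[0.12,-0.435,0.11],"yaw":-0.28},{"slide":[0.128,-0.468,0.11],"yaw":-0.298},{"slide":[0.128,-0.468,0.11],"yaw":-0.298},{"slide":[0.128,-0.468,0.11],"yaw":-0.298}]'
python3 -m inch '[{"slide":[0,0,0],"yaw":0},{"slide":[0,0,0],"yaw":0},{"slide":[0,0,0],"yaw":0}]' 90
python3 - <<'E'
from fit2 import *
w=c["frame"][:,:,::-1];s=camera("scene")["frame"][:,:,::-1]
out=np.zeros((420,800,3),np.uint8);out[:,:560]=w
out[:,560:]=cv2.resize(s[215:320,310:370],(240,420),interpolation=cv2.INTER_CUBIC);cv2.imwrite("pics/w6.png",out)
print("pred tip",proj(c,world(np.array([.4653,-.2433,-.0798,.6563]),.044,[[0,0,.232],[-.044,.044,0],[-.044,-.044,0]])).round(0).tolist())
E
```

```text
clock: 8.7
position: [0.5593, -0.2535, 0.3077]
ee_rot: [0.736, 0.677, -0.001, 0.0]
ft_force: [-0.2, -0.7, -0.1]
grip_width: 0.399
grasp_force: 0.0
clock: 8.95
position: [0.5601, -0.2496, 0.3085]
ee_rot: [0.734, 0.679, 0.0, -0.0]
ft_force: [-0.4, -0.7, -0.9]
grip_width: 0.649
grasp_force: 0.0
pred tip [[296.0, 220.0], [126.0, 135.0], [134.0, 214.0]]
```

View pics/w6.png

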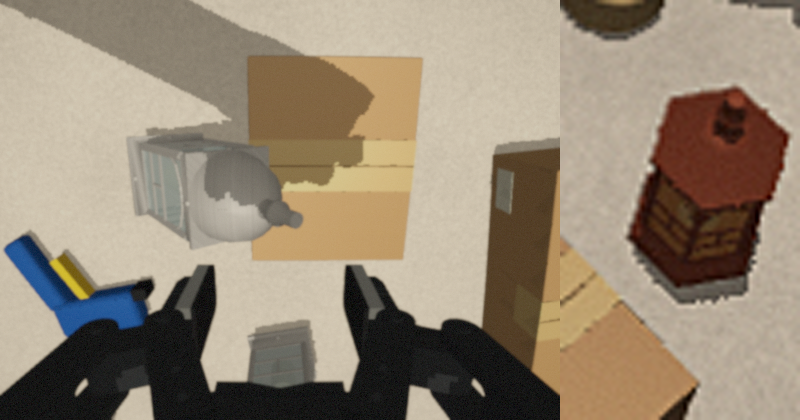

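The right panel shows the copper lantern standing upright. The left panel shows the silver tip at (301,219) and the toe edge from (127,137) to (135,213), close to prediction. I refine.

Run:
```python
from fit2 import *
refine(np.array([.4653,-.2433,-.0798,.6563]),.044,.044,.232,.044,[('tip',300,219),('l',127,137),('r',135,213)])
```

```text
[ 0.4659 -0.2437 -0.0766  0.6669] [-4.4 38.2]
[-0.2  0.1 -0.5 -1.3  0.5  1. ]
tip [[ 0.5745 -0.252   0.2095]]
```

```bash
python3 -m inch '[{"slide":[0.001,-0.0015,-0.02],"yaw":0},{"slide":[0.001,-0.0015,-0.04],"yaw":0},{"slide":[0.001,-0.0015,-0.06],"yaw":0},{"slide":[0.001,-0.0015,-0.075],"yaw":0},{"slide":[0.001,-0.0015,-0.085],"yaw":0},{"slide":[0.001,-0.0015,-0.093],"yaw":0},{"slide":[0.001,-0.0015,-0.099],"yaw":0},{"slide":[0.001,-0.0015,-0.104],"yaw":0},{"slide":[0.001,-0.0015,-0.104],"yaw":0}]'
```

```text
clock: 9.85
position: [0.5607, -0.2524, 0.2038]
ee_rot: [0.734, 0.679, -0.0, -0.0]
ft_force: [-0.2, 1.1, -0.3]
grip_width: 0.645
grasp_force: 0.0
```

```bash
python3 -m inch '[{"slide":[-0.003,0.0012,0],"yaw":0},{"slide":[-0.006,0.0015,0],"yaw":0},{"slide":[-0.009,0.0017,0],"yaw":0},{"slide":[-0.012,0.002,0],"yaw":0},{"slide":[-0.015,0.0022,0.001],"yaw":0},{"slide":[-0.018,0.0024,0.002],"yaw":0},{"slide":[-0.021,0.0026,0.003],"yaw":0},{"slide":[-0.024,0.0028,0.004],"yaw":0},{"slide":[-0.027,0.003,0.005],"yaw":0},{"slide":[-0.027,0.003,0.005],"yaw":0}]'
python3 -m inch '[{"slide":[0.003,0,0.001],"yaw":0},{"slide":[0.006,0,0.002],"yaw":0},{"slide":[0.009,0,0.003],"yaw":0},{"slide":[0.009,0,0.003],"yaw":0},{"slide":[0.009,0,0.003],"yaw":0}]' 142
```

```text
clock: 10.68
position: [0.5333, -0.2498, 0.2097]
ee_rot: [0.735, 0.678, 0.0, 0.0]
ft_force: [0.2, -0.5, -0.0]
grip_width: 0.65
grasp_force: 0.0
clock: 11.1
position: [0.543, -0.2496, 0.2122]
ee_rot: [0.734, 0.679, -0.0, 0.0]
ft_force: [0.0, -0.8, 0.0]
grip_width: 0.442
grasp_force: 0.1
```

The forces are tiny, so I check numerically that the spire has moved with the finger. The grey spire stands out against the brown carton.

```bash
cat > chk.py <<'E'
from fit2 import *
def chk():
    for t in(40,36,33,30,25,20,15,10,5,0):
        v=np.array([.4659,-.2437,-.0766,np.radians(t)]);p=proj(c,world(v,.044,[[0,0,.232],[0,0,.211],[-.044,.044,0],[-.044,-.044,0]])).round(0).astype(int).tolist();print(t,p)
    h=cv2.cvtColor(c["frame"],cv2.COLOR_RGB2HSV);m=((h[...,1]<40)&(h[...,2]>60)).astype(np.uint8)
    for r in range(180,330,12):
        x=np.flatnonzero(np.diff(np.r_[0,m[r],0].astype(int)));s=[(a,b) for a,b in zip(x[::2],x[1::2]) if b-a>8];print(r,[(int(a),int(b),int(h[r,a:b,2].mean())) for a,b in s])
if __name__=="__main__":chk()
E
python3 chk.py
```

```text
40 [[366, 283], [330, 267], [100, 145], [114, 246]]
36 [[335, 292], [302, 274], [98, 144], [112, 244]]
33 [[308, 299], [279, 278], [97, 144], [111, 242]]
30 [[279, 305], [255, 282], [97, 143], [111, 241]]
25 [[225, 313], [211, 288], [96, 143], [110, 238]]
20 [[168, 320], [165, 292], [97, 142], [110, 235]]
15 [[110, 323], [119, 294], [99, 141], [111, 233]]
10 [[54, 322], [74, 293], [101, 140], [113, 230]]
5 [[4, 319], [34, 291], [104, 139], [116, 228]]
0 [[-39, 312], [-1, 287], [107, 139], [118, 225]]
180 [(0, 84, 218), (85, 277, 143), (488, 522, 219), (523, 559, 218)]
192 [(0, 277, 168), (486, 557, 217)]
204 [(0, 281, 171), (484, 557, 218)]
216 [(0, 289, 171), (483, 555, 218)]
228 [(0, 39, 220), (40, 87, 219), (88, 292, 150), (478, 554, 219)]
240 [(0, 294, 171), (482, 552, 219)]
252 [(4, 292, 174), (474, 551, 220)]
264 [(0, 231, 188), (236, 300, 120), (329, 339, 91), (472, 549, 218)]
276 [(7, 204, 204), (213, 227, 88), (236, 265, 122), (266, 306, 119), (333, 347, 89), (470, 543, 219)]
288 [(43, 197, 206), (209, 223, 91), (236, 327, 125), (336, 351, 89), (468, 546, 217)]
300 [(53, 191, 212), (204, 219, 91), (236, 263, 172), (298, 325, 126), (340, 356, 89), (466, 479, 218), (480, 513, 218), (514, 544, 216)]
312 [(65, 133, 221), (137, 175, 211), (237, 323, 218), (385, 422, 222), (431, 542, 219)]
324 [(234, 325, 219), (453, 529, 219), (530, 541, 216)]
```

The tip is at about (313,298), which matches a tilt of 33°, so the finger is pushing properly. I continue past balance.

```bash
python3 -m inch '[{"slide":[-0.003,0.0002,0.001],"yaw":0},{"slide":[-0.006,0.0005,0.002],"yaw":0},{"slide":[-0.009,0.0007,0.003],"yaw":0},{"slide":[-0.012,0.001,0.004],"yaw":0},{"slide":[-0.016,0.0012,0.005],"yaw":0},{"slide":[-0.02,0.0015,0.006],"yaw":0},{"slide":[-0.024,0.0018,0.007],"yaw":0},{"slide":[-0.028,0.002,0.007],"yaw":0},{"slide":[-0.032,0.0024,0.008],"yaw":0},{"slide":[-0.036,0.0027,0.008],"yaw":0},{"slide":[-0.04,0.003,0.009],"yaw":0},{"slide":[-0.044,0.0033,0.009],"yaw":0},{"slide":[-0.048,0.0036,0.01],"yaw":0},{"slide":[-0.052,0.004,0.01],"yaw":0},{"slide":[-0.056,0.0043,0.01],"yaw":0},{"slide":[-0.056,0.0043,0.01],"yaw":0}]' 150
python3 chk.py
```

```text
clock: 12.48
position: [0.486, -0.2454, 0.2224]
ee_rot: [0.735, 0.678, 0.0, -0.0]
ft_force: [-0.7, 1.5, -0.2]
grip_width: 0.413
grasp_force: 0.2
40 [[482, 271], [440, 257], [172, 143], [181, 242]]
36 [[460, 279], [418, 263], [170, 142], [178, 240]]
33 [[439, 285], [400, 267], [168, 142], [177, 238]]
30 [[417, 290], [380, 271], [167, 141], [175, 237]]
25 [[373, 298], [343, 276], [165, 140], [174, 234]]
20 [[324, 304], [302, 280], [164, 140], [173, 232]]
15 [[270, 308], [259, 282], [164, 139], [172, 229]]
10 [[216, 309], [215, 282], [165, 138], [173, 227]]
5 [[163, 307], [173, 281], [166, 138], [174, 224]]
0 [[114, 302], [134, 277], [168, 137], [176, 222]]
180 [(0, 316, 179), (551, 560, 217)]
192 [(0, 123, 220), (124, 323, 155), (549, 560, 217)]
204 [(0, 127, 221), (128, 323, 157), (546, 560, 216)]
216 [(0, 300, 180), (302, 322, 222), (543, 555, 216)]
228 [(0, 302, 181), (303, 322, 218), (541, 560, 216)]
240 [(0, 304, 181), (305, 322, 223), (537, 560, 216)]
252 [(0, 321, 185), (534, 560, 220)]
264 [(0, 32, 206), (54, 234, 191), (239, 252, 97), (253, 320, 147), (326, 336, 92), (531, 560, 217)]
276 [(64, 208, 212), (217, 230, 91), (240, 319, 144), (329, 343, 89), (529, 560, 217)]
288 [(0, 16, 212), (99, 200, 215), (212, 227, 88), (239, 284, 107), (285, 319, 221), (333, 347, 91), (526, 560, 218)]
300 [(0, 15, 216), (16, 26, 205), (109, 193, 220), (208, 223, 91), (239, 319, 163), (336, 352, 88), (521, 560, 217)]
312 [(0, 36, 214), (119, 134, 215), (146, 176, 220), (240, 320, 191), (381, 414, 219), (425, 560, 219)]
324 [(0, 46, 214), (237, 322, 220), (449, 508, 218), (509, 521, 217), (522, 560, 216)]
```

The spire now rests on the front finger at about 16°. I let it down.

```bash
python3 -m inch '[{"slide":[-0.004,0.0003,0],"yaw":0},{"slide":[-0.008,0.0006,0],"yaw":0},{"slide":[-0.012,0.0009,0],"yaw":0},{"slide":[-0.016,0.0012,0],"yaw":0},{"slide":[-0.02,0.0015,0],"yaw":0},{"slide":[-0.024,0.0018,0],"yaw":0},{"slide":[-0.028,0.0021,0],"yaw":0},{"slide":[-0.032,0.0025,0],"yaw":0},{"slide":[-0.036,0.0028,0],"yaw":0},{"slide":[-0.04,0.003,0],"yaw":0},{"slide":[-0.044,0.0034,0],"yaw":0},{"slide":[-0.048,0.0037,0],"yaw":0},{"slide":[-0.051,0.004,0],"yaw":0},{"slide":[-0.054,0.0042,0],"yaw":0},{"slide":[-0.057,0.0044,0],"yaw":0},{"slide":[-0.06,0.0046,0],"yaw":0},{"slide":[-0.062,0.0048,0],"yaw":0},{"slide":[-0.064,0.005,0],"yaw":0},{"slide":[-0.064,0.005,0],"yaw":0}]'
python3 chk.py
```

```text
clock: 14.12
position: [0.4225, -0.2403, 0.2224]
ee_rot: [0.735, 0.679, 0.0, 0.0]
ft_force: [-0.3, -0.2, 0.6]
grip_width: 0.415
grasp_force: 0.0
40 [[605, 268], [557, 256], [249, 142], [252, 242]]
36 [[590, 276], [542, 262], [245, 142], [248, 240]]
33 [[576, 282], [528, 266], [243, 141], [246, 239]]
30 [[560, 287], [512, 269], [240, 141], [243, 237]]
25 [[526, 296], [481, 275], [237, 140], [240, 234]]
20 [[485, 302], [445, 279], [235, 139], [238, 232]]
15 [[437, 307], [405, 282], [233, 138], [236, 229]]
10 [[384, 308], [363, 282], [232, 138], [236, 227]]
5 [[330, 307], [319, 281], [232, 137], [236, 224]]
0 [[276, 303], [276, 278], [233, 136], [236, 222]]
180 [(0, 386, 188)]
192 [(0, 385, 188)]
204 [(0, 9, 218), (10, 56, 219), (57, 384, 183)]
216 [(0, 216, 219), (217, 383, 151)]
228 [(0, 200, 221), (201, 382, 153)]
240 [(0, 211, 221), (213, 339, 130), (340, 381, 221)]
252 [(0, 380, 191)]
264 [(0, 82, 218), (108, 234, 208), (239, 321, 122), (326, 386, 197)]
276 [(0, 12, 216), (13, 71, 217), (117, 204, 222), (217, 230, 91), (239, 320, 120), (329, 343, 89), (365, 394, 219)]
288 [(0, 71, 217), (155, 198, 222), (212, 227, 89), (240, 319, 136), (333, 347, 91), (362, 401, 220)]
300 [(0, 81, 216), (163, 192, 219), (208, 224, 89), (241, 318, 188), (336, 352, 89), (368, 409, 219), (541, 560, 216)]
312 [(0, 90, 217), (249, 320, 196), (380, 413, 217), (427, 560, 219)]
324 [(0, 100, 216), (250, 276, 221), (277, 322, 221), (449, 560, 218)]
```

Free and symmetric between the fingers. I rise clear and then check both lanterns numerically.

```bash
python3 -m inch '[{"slide":[0,0,0.012],"yaw":0},{"slide":[0,0,0.03],"yaw":0},{"slide":[0,0,0.055],"yaw":0},{"slide":[0,0,0.085],"yaw":0},{"slide":[0,0.03,0.1],"yaw":0},{"slide":[0,0.065,0.1],"yaw":0},{"slide":[0,0.1,0.1],"yaw":0},{"slide":[0,0.135,0.1],"yaw":0},{"slide":[0,0.17,0.1],"yaw":0},{"slide":[0,0.2,0.1],"yaw":0},{"slide":[0,0.23,0.1],"yaw":0},{"slide":[0,0.24,0.1],"yaw":0},{"slide":[0,0.24,0.1],"yaw":0},{"slide":[0,0.24,0.1],"yaw":0}]'
python3 - <<'E'
from lib import *;from workcell import *
S=camera("scene");T=camera("top");ini={"scene":cv2.imread("pics/scene0.png")[:,:,::-1],"top":cv2.imread("pics/top0.png")[:,:,::-1]}
# best upright template match: compare standing lantern image with the still upright twin is skewed; instead silhouette IoU vs predicted pose
def hull(c,v,h,prof,n):
    a=np.arange(n)*2*np.pi/n+np.pi/n;P=[(r/np.cos(np.pi/n)*np.cos(k),r/np.cos(np.pi/n)*np.sin(k),z) for r,z in prof for k in a]
    return [cv2.convexHull(np.float32(proj(c,world(v,h,P[i*n:(i+2)*n])))) for i in range(len(prof)-1)]
pc=([(.045,0),(.045,.012),(.037,.012),(.037,.128),(.043,.128),(.010,.166),(.010,.182),(.006,.204)],6,.045,np.array([.4758,.2288,.223,0]))
ps=([(.044,0),(.044,.012),(.037,.012),(.037,.14),(.040,.14),(.034,.165),(.010,.196),(.010,.211),(.006,.232)],4,.044,np.array([.4659,-.2437,-.0766,0]))
for nm,(prof,n,h,v0) in {"copper":pc,"silver":ps}.items():
    res=[]
    M=[]
    for c,k in((S,"scene"),(T,"top")):
        f=c["frame"].astype(int);u=proj(c,world(v0,h,[0,0,.1]))[0].astype(int)
        bg=np.median(f[u[1]-60:u[1]+60,u[0]-60:u[0]+60].reshape(-1,3),0)
        m=(f[...,0]-f[...,2]>60)&(f[...,0]<160)&(f[...,0]>1.7*f[...,1]) if nm=="copper" else (np.ptp(f,axis=2)<18)&(f.sum(2)<560)
        M.append((c,m,u))
    def cost(v):
        s=0
        for c,m,u in M:
            q=np.zeros(m.shape,np.uint8)
            for p in hull(c,v,h,prof,n):cv2.fillConvexPoly(q,np.int32(np.round(p*16)),1,shift=4)
            w=slice(u[1]-35,u[1]+35),slice(u[0]-35,u[0]+35);s+=(q[w].astype(bool)^m[w]).sum()
        return s
    for t in np.radians([-6,-3,0,3,6,10]):
        b=min((cost(v0+[dx,dy,0,t]),dx,dy) for dx in np.arange(-.02,.021,.004) for dy in np.arange(-.02,.021,.004));print(nm,np.degrees(t).round(),b[0],np.round(b[1:],3))
    print([(int(m[u[1]-35:u[1]+35,u[0]-35:u[0]+35].sum())) for _,m,u in M])
E
```

```text
clock: 15.33
position: [0.4229, -0.0006, 0.3223]
ee_rot: [0.734, 0.679, -0.0, 0.0]
ft_force: [1.0, -0.8, -0.8]
grip_width: 0.413
grasp_force: 0.0
copper -6.0 1092 [0.004 0.   ]
copper -3.0 1066 [0. 0.]
copper 0.0 1058 [-0.004  0.   ]
copper 3.0 1074 [-0.016 -0.008]
copper 6.0 1070 [-0.02  -0.004]
copper 10.0 1088 [-0.02  -0.004]
[670, 420]
silver -6.0 943 [0.008 0.   ]
silver -3.0 823 [0.004 0.   ]
silver 0.0 758 [0. 0.]
silver 3.0 785 [-0.004  0.004]
silver 6.0 903 [-0.008  0.004]
silver 10.0 1083 [-0.016  0.004]
[1769, 1058]
```

Both lanterns fit best at 0° tilt with essentially no shift, and the arm is clear. I hand the job in.

```bash
python3 -c "from workcell import *;print(hand_in())"
```

```text
the job is handed in; nothing more can be done
None
```

I stood both lanterns back upright on their own feet, and camera fits put each at 0° tilt within about 4 mm of its heel's starting point. The job was handed in at about 15 s with the arm clear; `hand_in()` returned no verdict.

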